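# Seat the loose crank on the hidden hex drive and clamp the tube

## Robot

A 6-joint arm with a two-finger parallel gripper is mounted at the origin on a cart in front of the work surface, level with it; the furniture and walls round the work are solid. World frame = base frame: x ahead of the robot, y to its left, z up, the work surface at z = 0. Lengths are in m, angles in degrees, forces in N, time in s.
With the tool pointing down it reaches from about 0.35 to 0.875 m from the base axis. Payload 4.2 kg.
Tool frame: the origin (TCP) lies at the very end of the fingers, on their centre line; the grasp point (between the pads) lies 19 mm behind it; z points along the fingers, y is the direction in which the jaws open and shut (so a half turn about z gives the same grasp; the last joint's range is limited). The gripper opens to 87 mm and grips with 3 to 60 N. Pads are 19 mm wide; open, the fingers measure 117 mm over their backs; the gripper's body (75 mm by 190 mm) begins 51 mm behind the grasp point.
Start: joints at [78.014, 22.042, 0.453, 0, -68.411, -14.817], TCP at [0.282, 0.558, 0.223] pointing down, gripper open.
Joint ranges: [-179.83, 179.83], [-69.29, 118.12], [-61.27, 80.66], [-181.25, 117.63], [-171.15, -9.14], [-177.46, 177.46]. Speed limits (degrees/s): [159.86, 159.86, 180, 180, 180, 180].

## Interface

Orientations are given as a 3x3 rotation matrix whose columns are the frame's x, y, z axes.
In Python, from station import r, imaging gives the robot as it stands. The module is installed in compiled form; this text tells all that it offers.
- The arm moves only by the tool move_arm, never from a script. Its argument "motion" is one flat list of numbers, 7 for each row, row after row: the shift along the tool's x, y, z in units of 40 mm (1.0 is 40 mm), then the turn, a rotation vector about the tool's x, y, z in units of 5 degrees (1.0 is 5 degrees), then the gripper's target within -1 to 1 (shut at 1, half-way at 0, fully open at -1). In form: [dx, dy, dz, wx, wy, wz, gripper, dx, dy, dz, wx, wy, wz, gripper, ...]. A call has 1 to 20 rows; each row is the pose to reach, as a shift and turn from the pose measured when the call began, along the tool's axes at that moment; what a row does not reach only later rows make up. A row lasts 1/12 s, in which the tool goes at most 41.7 mm and 7.16 degrees, less where a joint would pass 70% of its speed; a pose out of reach is approached as far as the arm can. A call with a gripper value outside its range is refused whole. The fingers move at their own pace and stop on an object; the grip force is fixed at half the most. Time passes only in rows, so rows that repeat a pose let the fingers close. It gives the time, the measured TCP pose, the force and the opening at its end, in the units of the state.
- r.sense(): the state, without advancing time (a new reading comes with each control period).
- imaging.capture(name): name is "scene" or "top"; returns the picture (384x512x3 uint8, blue, green, red); there is no depth.
- imaging.camera_params(name): a dict with "intrinsics" (3x3 intrinsics, pixels), "k1" (the pictures are not rectified: a ray, as slopes to the right and down, at radius r is drawn at 1 + k1 r^2 times it, then the intrinsics apply), "world_from_camera" (4x4, takes a point from camera to world coordinates). Camera axes: x right, y down, z forward; pixel columns grow to the right and rows downward; lengths in m; the calibration is good to about 2 mm. A picture is of the moment at which its call begins. camera_params takes no time and is no camera call.
- r.finish_job(): hands the job in, once; it reports no verdict.
The state is a dict: "time_s": time; "joints": joint angles; "joint_velocities": joint speeds; "effort": joint torques, N m; "tcp_pos": TCP position; "ee_rot": TCP orientation; "wrist_force": force on the tool from outside, world axes, zero at the start; "moment": the same for the moment, N m; "gripper_width": opening from 0.0 (shut) to 1.0 (fully open).
Only numpy, scipy, OpenCV 4.12 (cv2) and the standard library are available. Lean on these libraries where they do the work, as an engineer would, in place of code of your own. Each camera call takes 0.05 s, during which the arm holds its last target.

## Task

Take the loose crank out of its stand and put it on the bench clamp: find the hex socket sunk in the clamp's drive hole by feel, without forcing it, until the crank's collar is fully home on the housing. Then crank clockwise (seen from above) until the jaw's sprung pad is clearly pressed in against the black tube in its V nest, without bottoming the spring and crushing the tube, and let go, leaving the crank seated and the tube clamped; do not disturb the bottle, flange, short tube and screwdriver near by.

Things in the scene. Friction and masses are not known exactly. Their poses are not given: they have to be found in the camera images.
- fixture: bench clamp fixed to the bench: dark base plate 100 x 190 x 12 mm; origin at the centre of its underside, x across, y from the grey housing towards the aluminium V nest, z up. Grey drive housing 64 x 64 mm centred at y = -48 mm, top at z = 80 mm. V nest for the tube centred at y = +30 mm, open towards -y.
- drive_mouth (a point): centre of the round drive hole in the housing's flat top (80 mm above the bench), on the vertical drive axis; axes as the fixture's. The hole is 33 mm wide with a 3 mm chamfer, 25 mm deep down to the sunk hex socket. Turning the drive clockwise from above closes the jaw, 3.8 mm per rad; it keeps what it has clamped when released.
- socket_rim (a point): on the drive axis, at the flat upper rim of the sunk hexagon socket (27.5 mm across flats, 20 mm deep). The axes shown are the fixture's: the socket's own angle is unknown and cannot be measured. It has up to +-0.5 rad of loose play (0.02 N m drag) in its spindle; the spindle then turns against about 0.15 N m of friction.
- jaw: sliding aluminium carrier of the jaw, 56 x 7 x 34 mm, beside the housing; origin at its bottom centre, axes as the fixture's. It slides along the fixture's +y as the drive is turned clockwise. Torque while turning about 0.15 N m, plus 0.019 N m for each mm the pad's spring is pressed in; when the drive stands still much of this fades.
- jaw_pad: sprung steel pad on the front of the jaw, 44 x 5 x 34 mm, facing the tube; origin at its bottom centre, 13 mm towards +y of the jaw's origin while free, at most 7 mm less when its spring is bottomed (5 N per mm). It meets the tube and has pushed it into the nest after 1 to 1.7 rad of the drive; well clamped when pressed in 2 to 6 mm; over 60 N crushes the tube.
- tube: loose black plastic torch head, 42 mm diameter, 52 mm tall, standing on the base plate in front of the V nest, a few mm clear of jaw and nest; origin at its bottom centre
- stand: fixed black crank stand, foot 100 x 100 x 12 mm, block 74 x 74 mm up to z = 48 mm with an upright 34 mm hole; origin at the centre of its underside
- crank: loose steel crank, 0.25 to 0.4 kg, hanging upright in the stand, its collar on the block. Origin at its lower tip on the drive axis, z up, x along the arm. From the tip: tapered round pilot (18 mm at the tip, 26.4 mm wide at z = 6 to 8 mm), hexagon 26 mm across flats (two flats face +-x) to 45, collar 44 wide to 53, arm 16 wide and balance lobe at 52 to 62, boss above (see crank_boss).
- crank_boss (a point): centre of the crank's flat-sided grip boss on the drive axis, 78 mm above the tip; boss 30 mm along the crank's x, 16 mm thick along its y, from 62 to 95 mm above the tip. 60 mm out along +x stands a black turning grip 20 mm thick, 62 to 100 mm above the tip.
- crank_collar (a point): centre of the underside of the crank's collar, 45 mm above the tip. Fully home, the collar lies on the housing top (this point at drive_mouth, tip 45 mm below it). While the hex is out of phase it rests on the socket rim instead, the collar 12 mm too high; a light push of 3 to 9 N while turning finds the phase (it repeats every 60 degrees).
- glue_bottle: red bottle with white spout, 118 mm tall, bystander; origin at the centre of its underside
- stem_flange: small white stemmed flange, 48 mm wide, 41 mm tall, bystander; origin at the centre of its underside
- torch_head_06: short black tube, 34 mm wide and tall, bystander; origin at the centre of its underside
- screwdriver: small red-handled screwdriver lying on the bench, 107 mm long, bystander; origin under its middle
Not all that is in view belongs to the job. Of the things shaped like the crank, the steel one is meant.

How it is judged:
By the outcome, as a careful person would: the job done as asked, in the order asked, and still so for the second after the job is handed in, with the robot touching nothing.
It also fails if it takes over 70 s, if anything falls off the work surface, if the arm or the gripper's body presses on something with over 40 N, if the wrist force passes 120 N, or if a joint passes its speed limit or range.

## Working session

There is one attempt and no reset: what is moved stays moved. The work goes in short steps, Python scripts to look and compute and a tool call to move; the robot and the scene stay as the last step left them, time stands still between calls to the robot, and variables do not carry over. Pictures are saved under pics/ and viewed, and the job is handed in when it is done.

Besides the shell and the picture viewer there is one more tool, called in YAML: its name, and indented under it one key for each argument. move_arm: Moves the arm, as the interface text tells. Its arguments: {"type":"object","properties":{"motion":{"type":"array","items":{"type":"number"}}},"required":["motion"]}

```bash
mkdir -p pics; python3 - <<'E'
from station import r, imaging
import cv2, numpy as np
s=r.sense()
print({k:np.round(v,3).tolist() for k,v in s.items()})
for n in("scene","top"):
    im=imaging.capture(n); cv2.imwrite(f"pics/{n}0.png",im)
    p=imaging.camera_params(n); print(n,{k:np.round(v,4).tolist() for k,v in p.items()})
E
```

```text
{'time_s': 0.0, 'joints': [78.014, 22.09, 0.38, -0.029, -68.413, -14.817], 'joint_velocities': [-0.068, 0.04, -0.007, -0.019, 0.018, 0.007], 'effort': [-0.002, -39.067, 18.74, 4.22, 0.011, -0.0], 'tcp_pos': [0.282, 0.557, 0.221], 'ee_rot': [[0.892, -0.451, -0.001], [-0.451, -0.892, -0.002], [0.0, 0.002, -1.0]], 'wrist_force': [0.006, 0.455, 0.844], 'moment': [-0.007, 0.038, 0.027], 'gripper_width': 1.001}
scene {'intrinsics': [[372.0091, 0.0, 253.0545], [0.0, 372.0091, 192.9786], [0.0, 0.0, 1.0]], 'k1': -0.0203, 'world_from_camera': [[0.4876, -0.5285, 0.6949, -0.2815], [-0.873, -0.3002, 0.3843, -0.4101], [0.0055, -0.7941, -0.6078, 0.8015], [0.0, 0.0, 0.0, 1.0]]}
top {'intrinsics': [[449.3398, 0.0, 256.0957], [0.0, 449.3398, 190.8437], [0.0, 0.0, 1.0]], 'k1': -0.0043, 'world_from_camera': [[-0.0104, -0.9897, 0.1429, 0.3631], [-0.9998, 0.0128, 0.0161, 0.0374], [-0.0177, -0.1427, -0.9896, 1.28], [0.0, 0.0, 0.0, 1.0]]}
```

```bash
python3 - <<'E'
import cv2
for n in("scene","top"):
    im=cv2.imread(f"pics/{n}0.png"); cv2.imwrite(f"pics/{n}0b.png",cv2.resize(im,(800,600),interpolation=cv2.INTER_CUBIC))
E
```

```text
(no output)
```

View pics/scene0b.png

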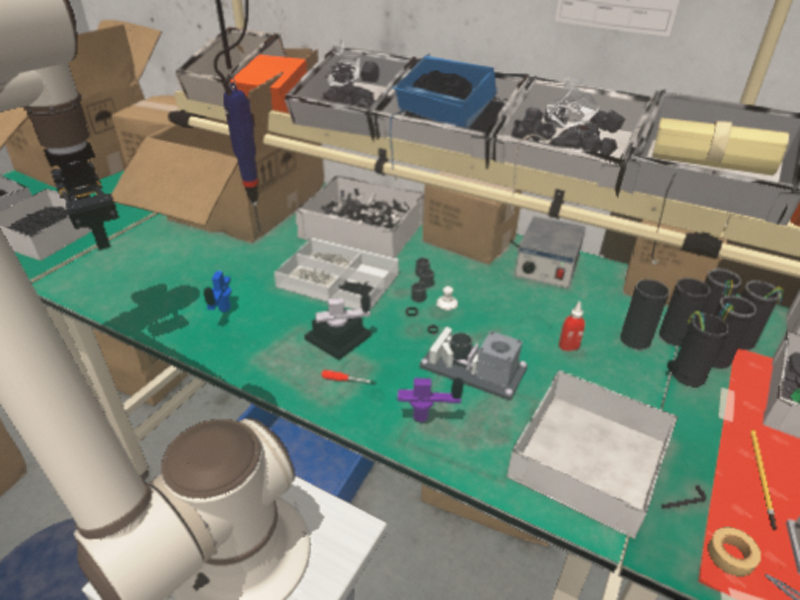

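View pics/top0b.png

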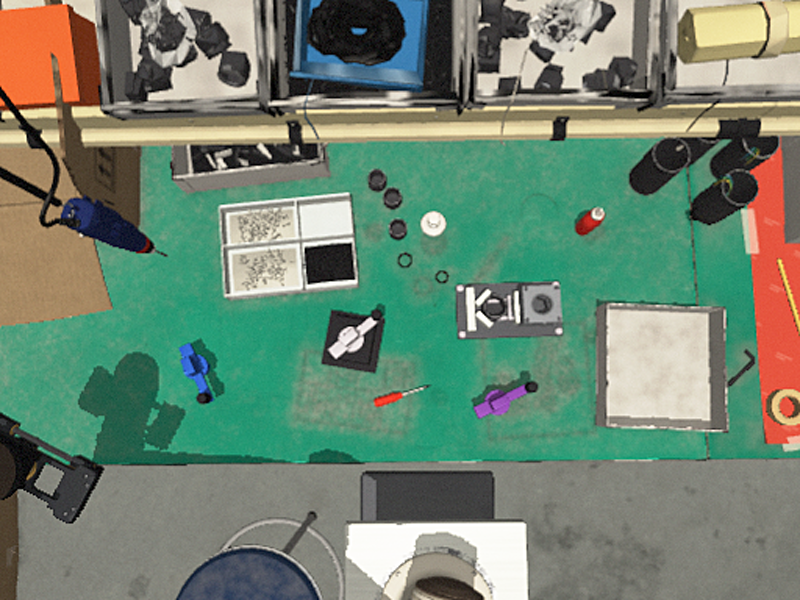

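The three crank shapes in the top view (800x600 pixels) are blue at (197,372), purple lying at (503,398), and steel in the black stand at (352,337). I choose the steel one and check it, and the clamp, in close crops.

```bash
python3 - <<'E'
import cv2, numpy as np
t=cv2.imread("pics/top0.png"); s=cv2.imread("pics/scene0.png")
a=cv2.resize(t[190:245,195:255],(480,440),interpolation=cv2.INTER_CUBIC)   # x8
cv2.imwrite("pics/c_crank_top.png",a)
cv2.imwrite("pics/c_fix_top.png",cv2.resize(t[175:220,285:365],(800,450),interpolation=cv2.INTER_CUBIC)) #x10
cv2.imwrite("pics/c_crank_sc.png",cv2.resize(s[175:235,185:245],(480,480),interpolation=cv2.INTER_CUBIC)) #x8
cv2.imwrite("pics/c_fix_sc.png",cv2.resize(s[205:260,260:345],(680,440),interpolation=cv2.INTER_CUBIC)) #x8
E
```

```text
(no output)
```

View pics/c_crank_top.png

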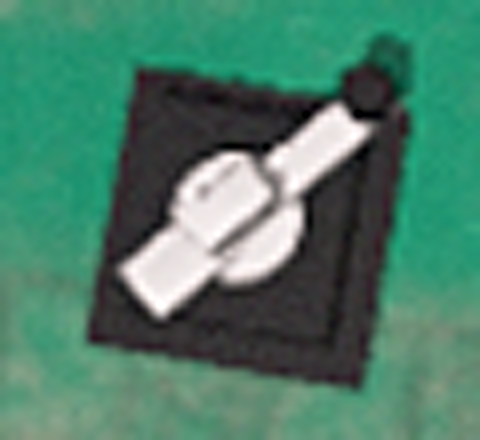

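View pics/c_fix_top.png

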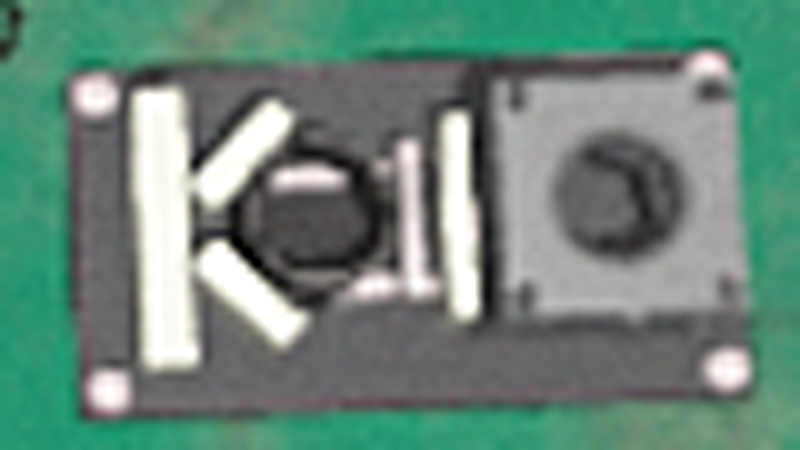

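View pics/c_crank_sc.png

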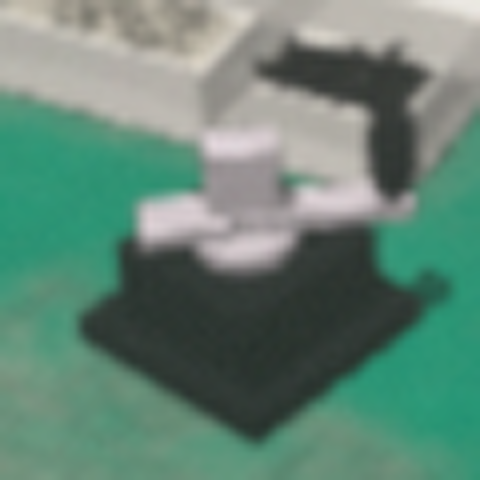

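View pics/c_fix_sc.png

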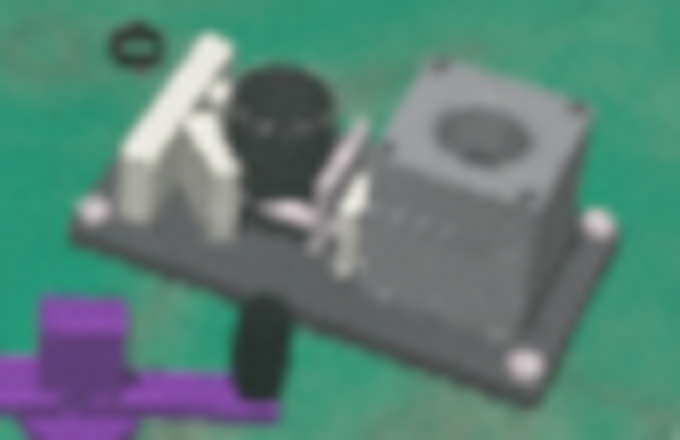

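The crops confirm the choice. The steel crank stands in the black stand, its boss at crop (225,199) and its grip at (367,90). The clamp shows its drive hole at crop (620,195) and the V nest on the left. Next I measure both.

```bash
cat > h.py <<'E'
import cv2, numpy as np
from station import r, imaging
def ray(cam,uv):
    p=imaging.camera_params(cam); K=np.array(p["intrinsics"]); k=p["k1"]
    uv=np.atleast_2d(np.array(uv,float)); d=(uv-K[:2,2])/[K[0,0],K[1,1]]
    x=d.copy()
    for _ in range(20): x=d/(1+k*(x**2).sum(1,keepdims=True))
    T=np.array(p["world_from_camera"]); v=np.c_[x,np.ones(len(x))]@T[:3,:3].T
    return T[:3,3],v
def plane(cam,uv,z):
    c,v=ray(cam,uv); return c+v*((z-c[2])/v[:,2])[:,None]
def proj(cam,P):
    p=imaging.camera_params(cam); K=np.array(p["intrinsics"]); T=np.array(p["world_from_camera"])
    q=(np.atleast_2d(P)-T[:3,3])@T[:3,:3]; x=q[:,:2]/q[:,2:]; x=x*(1+p["k1"]*(x**2).sum(1,keepdims=True))
    return x*[K[0,0],K[1,1]]+K[:2,2]
def crop2px(xy,s,ox,oy): return (np.atleast_2d(xy)+.5)/s-.5+[ox,oy]
E
python3 - <<'E'
from h import *
np.set_printoptions(precision=4,suppress=True)
c=lambda xy:crop2px(xy,8,195,190)
print("foot corners z12",plane("top",c([[137,68],[410,100],[362,388],[90,342]]),.012), )
f=plane("top",c([[137,68],[410,100],[362,388],[90,342]]),.012);print(f.mean(0),np.linalg.norm(np.diff(f,axis=0),axis=1))
b=plane("top",c([[175,205],[235,150],[275,190],[215,248]]),.098);print("boss top",b.mean(0),np.linalg.norm(np.diff(b,axis=0),axis=1))
print("collar",plane("top",c([[240,217]]),.056)); print("grip",plane("top",c([[367,90]]),.103))
c=lambda xy:crop2px(xy,8,185,175)
b=plane("scene",c([[240,135]]),.098);print("scene boss top",b)
print("scene collar", plane("scene",c([[247,228]]),.056)," grip top",plane("scene",c([[393,112]]),.103))
c=lambda xy:crop2px(xy,10,285,175)
h=plane("top",c([[620,195]]),.08);print("hole",h)
h=plane("top",c([[495,80],[725,70],[745,312],[500,318]]),.08);print("housing top",h,h.mean(0),np.linalg.norm(np.diff(h,axis=0),axis=1))
f=plane("top",c([[70,72],[738,55],[752,398],[85,415]]),.012);print("base",f,f.mean(0),np.linalg.norm(np.diff(f,axis=0),axis=1))
c=lambda xy:crop2px(xy,8,260,205)
print("hole scene",plane("scene",c([[482,135]]),.08))
h=plane("scene",c([[435,60],[590,105],[535,210],[385,160]]),.08);print("housing scene",h.mean(0))
E
```

```text
foot corners z12 [[0.527  0.1847 0.012 ]
 [0.5143 0.0875 0.012 ]
 [0.4127 0.1051 0.012 ]
 [0.4299 0.201  0.012 ]]
[0.471  0.1446 0.012 ] [0.098  0.1032 0.0974]
boss top [0.4722 0.1455 0.098 ] [0.0268 0.0189 0.0274]
collar [[0.4696 0.1442 0.056 ]]
grip [[0.507  0.0981 0.103 ]]
scene boss top [[0.4704 0.1432 0.098 ]]
scene collar [[0.4657 0.1396 0.056 ]]  grip top [[0.5071 0.0955 0.103 ]]
hole [[ 0.5245 -0.1861  0.08  ]]
housing top [[ 0.5563 -0.1537  0.08  ]
 [ 0.5582 -0.2156  0.08  ]
 [ 0.4925 -0.2182  0.08  ]
 [ 0.4917 -0.1528  0.08  ]] [ 0.5247 -0.1851  0.08  ] [0.062  0.0657 0.0654]
base [[ 0.5711 -0.0436  0.012 ]
 [ 0.5735 -0.2339  0.012 ]
 [ 0.4755 -0.2336  0.012 ]
 [ 0.4729 -0.0457  0.012 ]] [ 0.5232 -0.1392  0.012 ] [0.1903 0.098  0.1879]
hole scene [[ 0.5205 -0.1891  0.08  ]]
housing scene [ 0.5225 -0.1899  0.08  ]
```

```bash
cat >> h.py <<'E'
from scipy.spatial.transform import Rotation as Ro
def plan(pos,yaw,s=None):
    """yaw: world angle (deg) of tool x, tool z straight down"""
    s=s or r.sense(); R=np.array(s["ee_rot"]); a=np.radians(yaw)
    T=np.array([[np.cos(a),np.sin(a),0],[np.sin(a),-np.cos(a),0],[0,0,-1]])
    d=R.T@(np.array(pos)-s["tcp_pos"])/.04; w=Ro.from_matrix(R.T@T).as_rotvec(degrees=True)/5
    print("t",round(s["time_s"],2),"tcp",np.round(s["tcp_pos"],4),"F",np.round(s["wrist_force"],1),"M",np.round(s["moment"],2),"w",round(s["gripper_width"],3),"j",np.round(s["joints"],1))
    print("yaw now",np.degrees(np.arctan2(R[1,0],R[0,0])).round(2),"axis",R[:,2].round(4)," -> ",np.round(d,3),np.round(w,3))
E
python3 - <<'E'
from h import *
plan([.4705,.1445,.17],-52.4)
plan([.4705,.1445,.067],-52.4)
E
```

```text
t 0.1 tcp [0.2816 0.5574 0.2216] F [ 0.5 -0.2  0.5] M [-0.05 -0.01 -0.  ] w 1.001 j [ 78.   22.1   0.4  -0.  -68.4 -14.8]
yaw now -26.81 axis [-8.0e-04 -1.8e-03 -1.0e+00]  ->  [8.871 7.08  1.304] [ 0.022 -0.006  5.118]
t 0.1 tcp [0.2816 0.5574 0.2216] F [ 0.5 -0.2  0.5] M [-0.05 -0.01 -0.  ] w 1.001 j [ 78.   22.1   0.4  -0.  -68.4 -14.8]
yaw now -26.81 axis [-8.0e-04 -1.8e-03 -1.0e+00]  ->  [8.871 7.075 3.879] [ 0.022 -0.006  5.118]
```

move_arm:
  motion: [0.6,0.5,0,0,0,0.4,-1,1.3,1.0,0,0,0,0.8,-1,2.0,1.6,0.1,0,0,1.2,-1,2.7,2.2,0.2,0,0,1.6,-1,3.4,2.7,0.3,0,0,2.0,-1,4.1,3.3,0.4,0,0,2.4,-1,4.8,3.8,0.5,0,0,2.8,-1,5.5,4.4,0.6,0,0,3.2,-1,6.2,5.0,0.7,0,0,3.6,-1,6.9,5.5,0.8,0,0,4.0,-1,7.6,6.1,0.9,0,0,4.4,-1,8.2,6.6,1.0,0,0,4.8,-1,8.6,6.9,1.1,0,0,5.0,-1,8.87,7.08,1.3,0.02,0,5.12,-1,8.87,7.08,1.3,0.02,0,5.12,-1,8.87,7.08,1.3,0.02,0,5.12,-1,8.87,7.08,1.3,0.02,0,5.12,-1]

```text
time_s: 1.52
tcp_pos: [0.4704, 0.1449, 0.1702]
ee_rot: [[0.61, -0.792, 0.0], [-0.792, -0.61, -0.0], [0.001, 0.0, -1.0]]
wrist_force: [0.5, 0.3, -0.2]
gripper_width: 0.996
```

```bash
python3 - <<'E'
from h import *
plan([.4705,.1445,.067],-52.4)
im=imaging.capture("top"); cv2.imwrite("pics/t1.png",cv2.resize(im[150:270,150:310],(800,600),interpolation=cv2.INTER_CUBIC))
im=imaging.capture("scene"); cv2.imwrite("pics/s1.png",cv2.resize(im[120:270,120:320],(800,600),interpolation=cv2.INTER_CUBIC))
E
```

```text
t 1.52 tcp [0.4704 0.1449 0.1702] F [ 0.5  0.3 -0.2] M [ 0.03 -0.03 -0.04] w 0.996 j [ 36.1  11.9 -22.3   0.  -55.8   1.5]
yaw now -52.39 axis [ 3.e-04 -5.e-04 -1.e+00]  ->  [0.007 0.003 2.581] [ 0.    -0.006  0.002]
```

View pics/s1.png

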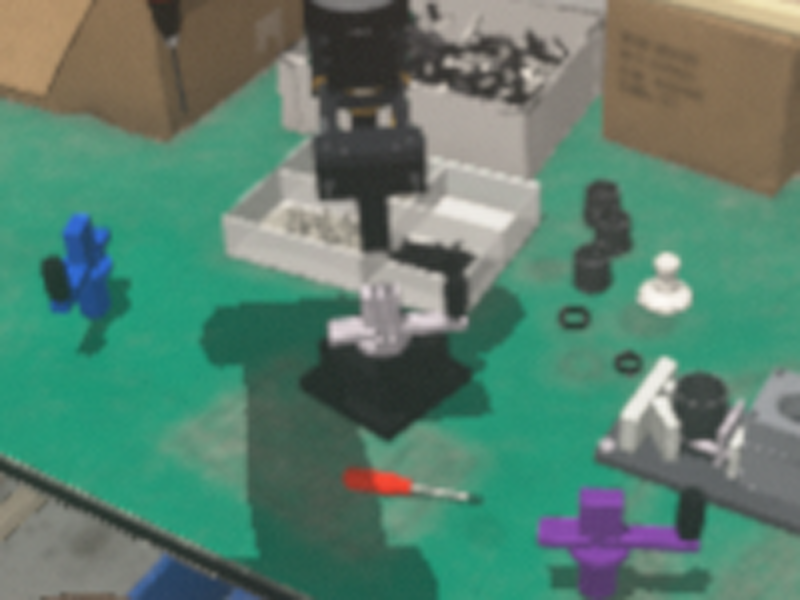

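The view shows the gripper straight above the boss at (380,300), with its fingers straddling the flats. I go down.

move_arm:
  motion: [0,0,0.6,0,0,0,-1,0,0,1.2,0,0,0,-1,0,0,1.8,0,0,0,-1,0,0,2.3,0,0,0,-1,0,0,2.58,0,0,0,-1,0,0,2.58,0,0,0,-1,0,0,2.58,0,0,0,-1]

```text
time_s: 2.2
tcp_pos: [0.4704, 0.146, 0.0673]
ee_rot: [[0.612, -0.791, 0.001], [-0.791, -0.612, -0.001], [0.001, -0.0, -1.0]]
wrist_force: [0.5, -0.8, 0.4]
gripper_width: 1.003
```

```bash
python3 - <<'E'
from h import *
plan([.4705,.1445,.067],-52.4)
im=imaging.capture("scene"); cv2.imwrite("pics/s2.png",cv2.resize(im[150:240,155:275],(800,600),interpolation=cv2.INTER_CUBIC))
E
```

```text
t 2.2 tcp [0.4704 0.146  0.0673] F [ 0.5 -0.8  0.4] M [ 0.03 -0.   -0.01] w 1.003 j [ 36.2  19.6 -29.5   0.1 -40.9   1.5]
yaw now -52.24 axis [ 5.e-04 -6.e-04 -1.e+00]  ->  [0.031 0.021 0.008] [-0.    -0.009  0.033]
```

View pics/s2.png

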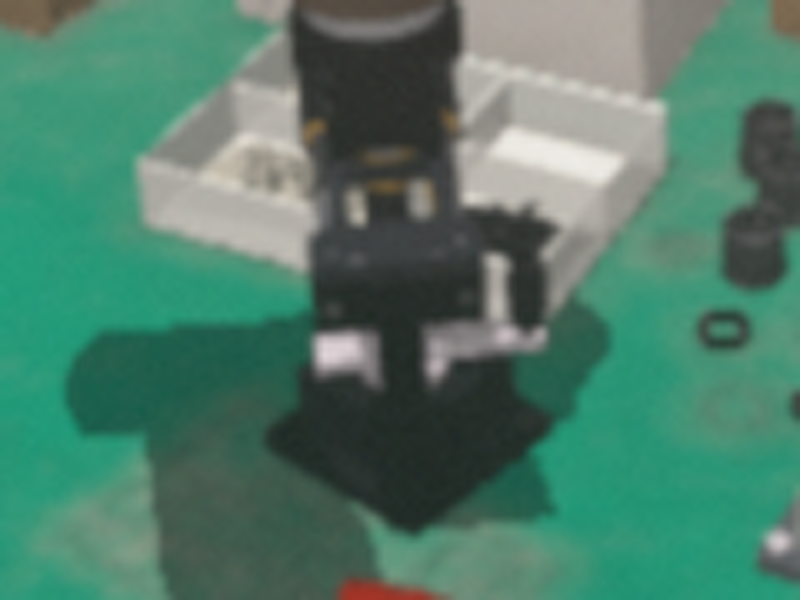

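The fingers straddle the boss, the front one near (400,330). I close.

move_arm:
  motion: [0,0,0,0,0,0,0.3,0,0,0,0,0,0,0.5,0,0,0,0,0,0,0.7,0,0,0,0,0,0,1,0,0,0,0,0,0,1,0,0,0,0,0,0,1,0,0,0,0,0,0,1,0,0,0,0,0,0,1,0,0,0,0,0,0,1]

```text
time_s: 3.0
tcp_pos: [0.471, 0.1462, 0.068]
ee_rot: [[0.612, -0.791, 0.002], [-0.791, -0.612, 0.0], [0.001, -0.002, -1.0]]
wrist_force: [-0.5, 0.9, -1.4]
gripper_width: 0.401
```

```bash
python3 - <<'E'
from h import *
plan([.4705,.1445,.18],-52.4)
E
```

```text
t 3.0 tcp [0.471  0.1462 0.068 ] F [-0.5  0.9 -1.4] M [ 0.05 -0.03 -0.03] w 0.401 j [ 36.2  19.6 -29.5   0.1 -40.9   1.5]
yaw now -52.25 axis [ 2.1e-03  4.0e-04 -1.0e+00]  ->  [ 0.029  0.03  -2.799] [-0.021 -0.011  0.031]
```

move_arm:
  motion: [0,0,0,0,0,0,1,0,0,0,0,0,0,1,0,0,0,0,0,0,1,0,0,0,0,0,0,1,0,0,0,0,0,0,1,0,0,0,0,0,0,1]

```text
time_s: 3.5
tcp_pos: [0.4704, 0.1458, 0.0679]
ee_rot: [[0.612, -0.791, 0.001], [-0.791, -0.612, -0.0], [0.001, -0.0, -1.0]]
wrist_force: [-2.4, -1.7, 2.1]
gripper_width: 0.184
```

The opening is 16 mm, which matches the boss. I lift straight up.

move_arm:
  motion: [0,0,-0.1,0,0,0,1,0,0,-0.3,0,0,0,1,0,0,-0.6,0,0,0,1,0,0,-1.0,0,0,0,1,0,0,-1.5,0,0,0,1,0,0,-2.0,0,0,0,1,0,0,-2.5,0,0,0,1,0,0,-2.8,0,0,0,1,0,0,-2.8,0,0,0,1,0,0,-2.8,0,0,0,1]

```text
time_s: 4.33
tcp_pos: [0.4703, 0.1461, 0.1804]
ee_rot: [[0.612, -0.791, 0.002], [-0.791, -0.612, 0.001], [0.0, -0.002, -1.0]]
wrist_force: [-0.4, -0.3, -3.1]
gripper_width: 0.178
```

```bash
python3 - <<'E'
from h import *
plan([.5238,-.187,.18],60)
im=imaging.capture("scene"); cv2.imwrite("pics/s3.png",cv2.resize(im[120:240,135:295],(800,600),interpolation=cv2.INTER_CUBIC))
im=imaging.capture("top"); cv2.imwrite("pics/t3.png",cv2.resize(im[180:240,185:265],(800,600),interpolation=cv2.INTER_CUBIC))
E
```

```text
t 4.33 tcp [0.4703 0.1461 0.1804] F [-0.4 -0.3 -3.1] M [-0.    0.05 -0.02] w 0.178 j [ 36.2  11.2 -21.5   0.  -57.2   1.5]
yaw now -52.28 axis [ 0.002   0.0012 -1.    ]  ->  [7.405e+00 4.038e+00 2.000e-03] [-1.4000e-02 -2.8000e-02 -2.2456e+01]
```

View pics/s3.png

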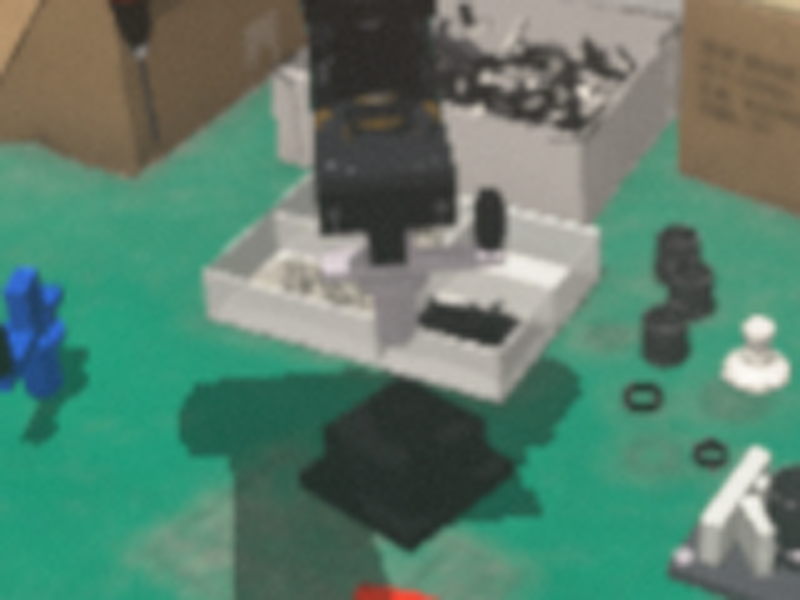

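View pics/t3.png

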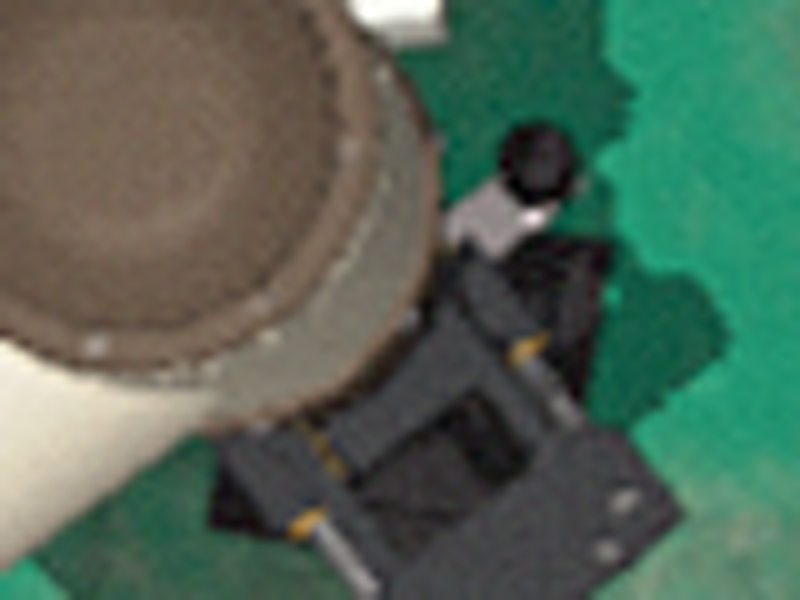

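The crank hangs upright in the fingers, with its grip top at (540,160) in the top crop. I check the crank's axis against the TCP.

```bash
python3 - <<'E'
from h import *
im=imaging.capture
p=plane("top",crop2px([[538,160]],10,185,180),.215)[0]; print("top",p)
q=plane("scene",crop2px([[489,190]],5,135,120),.2155)[0]; print("scene",q)
t=np.array([.4703,.1461]); a=np.radians(-52.3); u=np.array([np.cos(a),np.sin(a)]); v=np.array([u[1],-u[0]])
for g in (p,q):
  e=g[:2]-t; print("toolx",e@u,"tooly",e@v)
E
```

```text
top [0.50604789 0.09724413 0.215     ]
scene [0.50869467 0.09750498 0.2155    ]
toolx 0.06051671608303002 tooly 0.0015921184477450353
toolx 0.061928898318693325 tooly -0.000661594603638765
```

move_arm:
  motion: [0.3,0.2,0,0,0,-1.0,1,0.7,0.4,0,0,0,-2.2,1,1.2,0.6,0,0,0,-3.5,1,1.6,0.9,0,0,0,-4.8,1,2.0,1.1,0,0,0,-6.1,1,2.5,1.4,0,0,0,-7.4,1,2.9,1.6,0,0,0,-8.7,1,3.3,1.8,0,0,0,-10,1,3.7,2.0,0,0,0,-11.3,1,4.2,2.3,0,0,0,-12.6,1,4.6,2.5,0,0,0,-13.9,1,5.0,2.7,0,0,0,-15.2,1,5.5,3.0,0,0,0,-16.5,1,5.9,3.2,0,0,0,-17.8,1,6.3,3.4,0,0,0,-19.1,1,6.7,3.7,0,0,0,-20.4,1,7.1,3.9,0,0,0,-21.6,1,7.4,4.04,0,0,0,-22.45,1,7.4,4.04,0,0,0,-22.45,1,7.4,4.04,0,0,0,-22.45,1]

```text
time_s: 6.1
tcp_pos: [0.5219, -0.1879, 0.1774]
ee_rot: [[0.503, 0.864, -0.005], [0.864, -0.503, -0.001], [-0.003, -0.004, -1.0]]
wrist_force: [0.5, -0.2, -3.3]
gripper_width: 0.183
```

```bash
python3 - <<'E'
from h import *
a=np.radians(60)
x,y=.5238-.001*np.cos(a),-.187-.001*np.sin(a)
plan([x,y,.18],60)
im=imaging.capture("scene"); cv2.imwrite("pics/s4.png",cv2.resize(im[150:270,225:385],(800,600),interpolation=cv2.INTER_CUBIC))
im=imaging.capture("top"); cv2.imwrite("pics/t4.png",cv2.resize(im[150:240,270:390],(800,600),interpolation=cv2.INTER_CUBIC))
E
```

```text
t 6.1 tcp [ 0.5219 -0.1879  0.1774] F [ 0.5 -0.2 -3.3] M [-0.03  0.01  0.01] w 0.183 j [ -3.   17.5 -13.2   0.  -59.5 152.8]
yaw now 59.8 axis [-4.6e-03 -5.0e-04 -1.0e+00]  ->  [ 0.018  0.031 -0.066] [-0.042  0.031 -0.039]
```

View pics/s4.png

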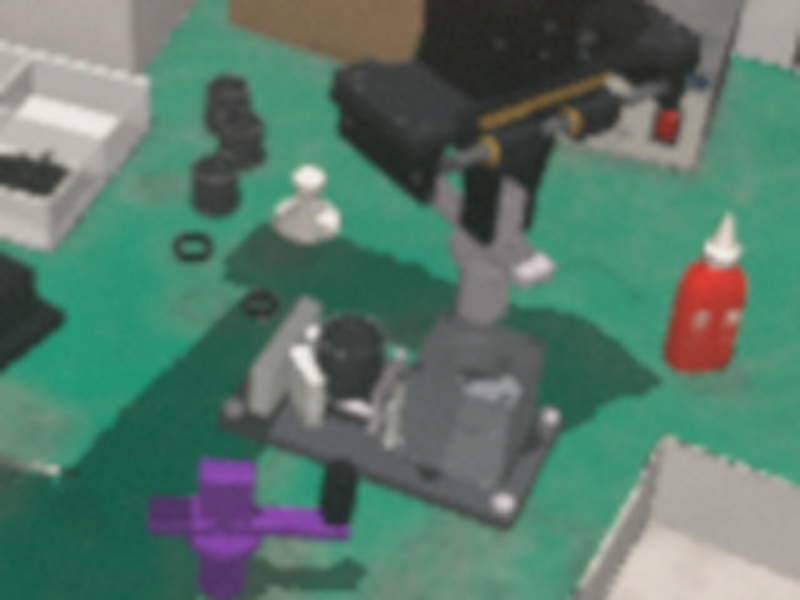

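View pics/t4.png

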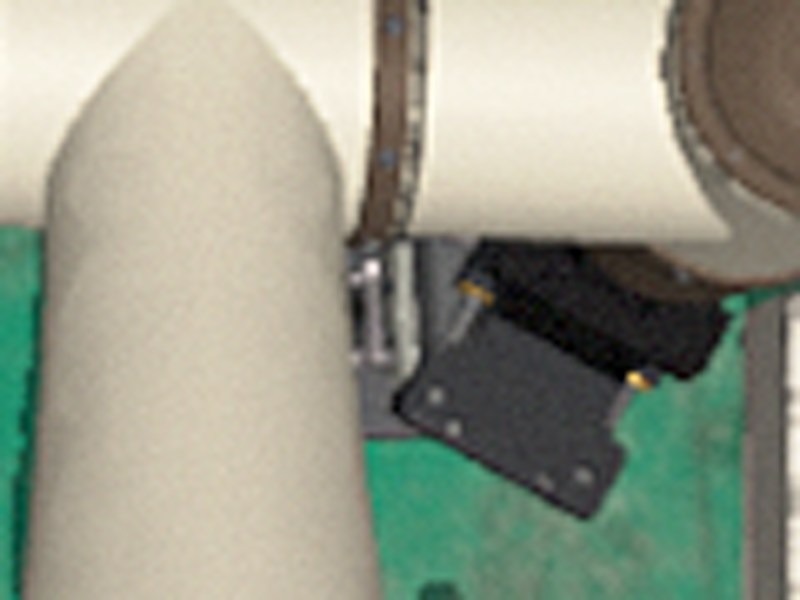

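```bash
python3 - <<'E'
from h import *
print(plane("scene",crop2px([[483,317]],5,225,150),.1125), "expected tip px", (proj("scene",[[.5224,-.187,.1125],[.5224,-.187,.15]])-[225,150])*5)
a=np.radians(60)
x,y=.5238-.001*np.cos(a),-.187-.001*np.sin(a)
plan([x,y,.128],60)
E
```

```text
[[ 0.52027519 -0.18939143  0.1125    ]] expected tip px [[478.39823232 311.55731633]
 [486.18017331 260.47225536]]
t 6.2 tcp [ 0.5221 -0.1871  0.1781] F [-0.8  0.3 -3.2] M [-0.14 -0.08 -0.02] w 0.185 j [-2.900e+00  1.740e+01 -1.330e+01  1.000e-01 -5.950e+01  1.528e+02]
yaw now 59.91 axis [-3.4e-03 -6.0e-04 -1.0e+00]  ->  [1.000e-03 4.000e-02 1.252e+00] [-0.03   0.026 -0.018]
```

In the scene view the tip and the hole agree to within 1 mm. I lower into the hole gently.

move_arm:
  motion: [0,0.04,0.2,-0.03,0.03,0,1,0,0.04,0.4,-0.03,0.03,0,1,0,0.04,0.55,-0.03,0.03,0,1,0,0.04,0.7,-0.03,0.03,0,1,0,0.04,0.8,-0.03,0.03,0,1,0,0.04,0.9,-0.03,0.03,0,1,0,0.04,1.0,-0.03,0.03,0,1,0,0.04,1.05,-0.03,0.03,0,1,0,0.04,1.1,-0.03,0.03,0,1,0,0.04,1.15,-0.03,0.03,0,1,0,0.04,1.2,-0.03,0.03,0,1,0,0.04,1.2,-0.03,0.03,0,1]

```text
time_s: 7.2
tcp_pos: [0.5234, -0.1879, 0.1299]
ee_rot: [[0.501, 0.865, 0.0], [0.865, -0.501, 0.0], [0.0, 0.0, -1.0]]
wrist_force: [-0.1, 0.3, -2.7]
gripper_width: 0.178
```

```bash
python3 - <<'E'
from h import *
plan([.5233,-.1879,.115],60)
im=imaging.capture("scene"); cv2.imwrite("pics/s5.png",cv2.resize(im[180:255,270:370],(800,600),interpolation=cv2.INTER_CUBIC))
E
```

```text
t 7.2 tcp [ 0.5234 -0.1879  0.1299] F [-0.1  0.3 -2.7] M [-0.16 -0.21 -0.05] w 0.178 j [ -3.1  20.3 -16.7  -0.  -52.9 153. ]
yaw now 59.91 axis [ 4.e-04  3.e-04 -1.e+00]  ->  [-0.    -0.003  0.372] [ 0.003 -0.005 -0.018]
```

View pics/s5.png

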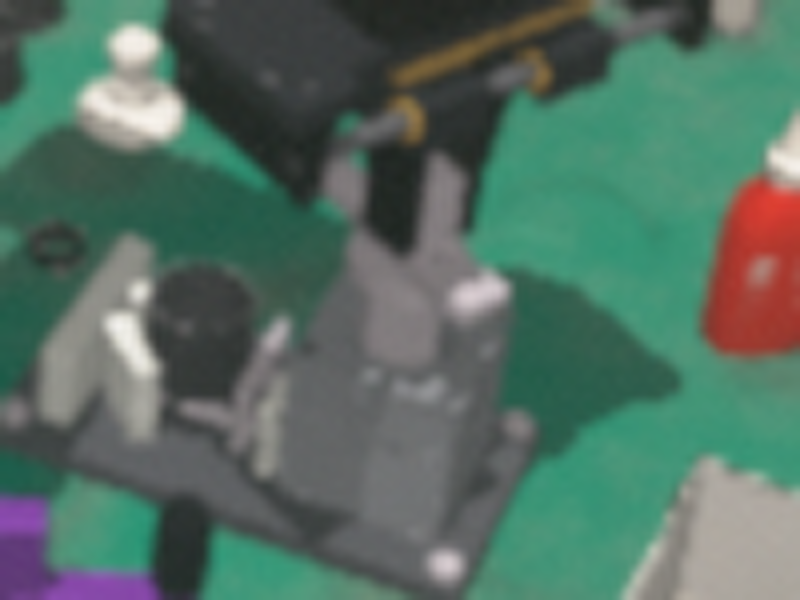

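The pilot is inside the hole with almost no side force. I continue slowly to the socket rim.

move_arm:
  motion: [0,0,0.06,0,0,0,1,0,0,0.12,0,0,0,1,0,0,0.18,0,0,0,1,0,0,0.24,0,0,0,1,0,0,0.3,0,0,0,1,0,0,0.34,0,0,0,1,0,0,0.38,0,0,0,1,0,0,0.4,0,0,0,1,0,0,0.4,0,0,0,1]

```text
time_s: 8.0
tcp_pos: [0.5238, -0.1882, 0.1143]
ee_rot: [[0.501, 0.865, 0.001], [0.865, -0.501, -0.0], [0.0, 0.001, -1.0]]
wrist_force: [1.2, -0.4, -2.0]
gripper_width: 0.183
```

```bash
python3 - <<'E'
from h import *
plan([.5233,-.1879,.111],60)
E
```

```text
t 8.0 tcp [ 0.5238 -0.1882  0.1143] F [ 1.2 -0.4 -2. ] M [-0.62 -0.25  0.01] w 0.183 j [ -3.1  21.3 -17.8   0.  -50.8 153. ]
yaw now 59.92 axis [ 1.2e-03 -4.0e-04 -1.0e+00]  ->  [ 0.001 -0.015  0.084] [ 0.014 -0.003 -0.015]
```

```bash
python3 - <<'E'
from h import *
for i in range(4):
    im=imaging.capture("scene"); s=r.sense(); print(np.round(s["wrist_force"],2),np.round(s["moment"],3),np.round(s["tcp_pos"],4))
cv2.imwrite("pics/s6.png",cv2.resize(im[180:255,270:370],(800,600),interpolation=cv2.INTER_CUBIC))
E
```

```text
[ 0.75 -1.17 -1.28] [-0.693 -0.254  0.022] [ 0.5238 -0.1882  0.1144]
[ 0.47 -1.15 -1.16] [-0.68  -0.173 -0.02 ] [ 0.5238 -0.1882  0.1144]
[ 0.84 -2.34 -2.05] [-0.654 -0.263 -0.026] [ 0.5238 -0.1882  0.1144]
[ 0.47 -1.45 -1.37] [-0.747 -0.279  0.013] [ 0.5238 -0.1882  0.1143]
```

View pics/s6.png

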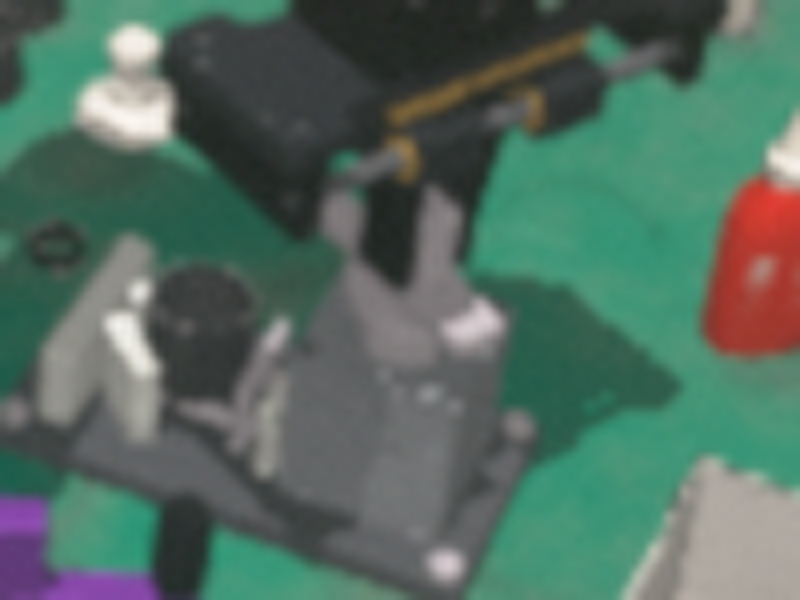

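A light side load of about (0.6,-1.6) N shows the tip touching the +y wall. I shift 0.8 mm towards -y and go down for rim contact.

```bash
python3 - <<'E'
from h import *
plan([.5241,-.1890,.112],60)
E
```

```text
t 8.2 tcp [ 0.5238 -0.1882  0.1143] F [ 0.5 -1.4 -1.4] M [-0.75 -0.28  0.01] w 0.185 j [ -3.1  21.3 -17.8   0.  -50.8 153. ]
yaw now 59.91 axis [ 1.3e-03 -2.0e-04 -1.0e+00]  ->  [-0.013  0.018  0.059] [ 0.014 -0.006 -0.017]
```

move_arm:
  motion: [-0.013,0.018,0.02,0,0,0,1,-0.013,0.018,0.04,0,0,0,1,-0.013,0.018,0.06,0,0,0,1,-0.013,0.018,0.06,0,0,0,1]

```text
time_s: 8.53
tcp_pos: [0.5242, -0.189, 0.1119]
ee_rot: [[0.501, 0.865, 0.001], [0.865, -0.501, -0.0], [0.0, 0.001, -1.0]]
wrist_force: [0.4, -0.8, -0.9]
gripper_width: 0.183
```

```bash
python3 - <<'E'
from h import *
plan([.5241,-.1890,.110],60)
E
```

```text
t 8.53 tcp [ 0.5242 -0.189   0.1119] F [ 0.4 -0.8 -0.9] M [-0.55 -0.24  0.05] w 0.183 j [ -3.2  21.5 -17.9   0.  -50.5 153.1]
yaw now 59.92 axis [ 1.3e-03 -3.0e-04 -1.0e+00]  ->  [-0.    -0.002  0.048] [ 0.015 -0.005 -0.016]
```

move_arm:
  motion: [-0.01,0.01,0.015,0,0,0,1,-0.013,0.01,0.03,0,0,0,1,-0.013,0.01,0.045,0,0,0,1,-0.013,0.01,0.045,0,0,0,1]

```text
time_s: 8.87
tcp_pos: [0.5244, -0.1895, 0.1113]
ee_rot: [[0.501, 0.866, 0.002], [0.866, -0.501, -0.0], [0.001, 0.002, -1.0]]
wrist_force: [-2.4, 1.0, 6.1]
gripper_width: 0.184
```

```bash
python3 - <<'E'
from h import *
plan([.5241,-.1895,.109],60)
E
```

```text
t 8.87 tcp [ 0.5244 -0.1895  0.1113] F [-2.4  1.   6.1] M [ 0.56  0.6  -0.01] w 0.184 j [ -3.2  21.6 -17.9   0.  -50.4 153.1]
yaw now 59.94 axis [ 1.8e-03 -3.0e-04 -1.0e+00]  ->  [-0.004 -0.006  0.058] [ 0.02  -0.007 -0.011]
```

Rim contact: z 0.1113 (0.112 expected) with about 9 N of contact. Now I turn clockwise in small steps under a light push.

move_arm:
  motion: [0,-0.005,0.02,0,0,0.3,1,0,-0.01,0.02,0,0,0.7,1,0,-0.01,0.02,0,0,1.1,1,0,-0.01,0.02,0,0,1.5,1,0,-0.01,0.02,0,0,1.9,1,0,-0.01,0.02,0,0,2.3,1,0,-0.01,0.02,0,0,2.7,1,0,-0.01,0.02,0,0,3.0,1,0,-0.01,0.02,0,0,3.0,1]

```text
time_s: 9.62
tcp_pos: [0.5241, -0.189, 0.1114]
ee_rot: [[0.708, 0.706, 0.002], [0.706, -0.708, -0.0], [0.001, 0.002, -1.0]]
wrist_force: [-1.5, 1.5, 5.7]
gripper_width: 0.178
```

```bash
python3 - <<'E'
from h import *
plan([.5241,-.1895,.109],35)
E
```

```text
t 9.62 tcp [ 0.5241 -0.189   0.1114] F [-1.5  1.5  5.7] M [0.6  0.51 0.02] w 0.178 j [ -3.2  21.5 -17.9   0.  -50.4 138.1]
yaw now 44.94 axis [ 2.2e-03 -2.0e-04 -1.0e+00]  ->  [-0.009  0.008  0.06 ] [ 0.018 -0.018  1.988]
```

move_arm:
  motion: [0,-0.01,0.015,0,0,0.4,1,0,-0.01,0.015,0,0,0.9,1,0,-0.01,0.015,0,0,1.4,1,0,-0.01,0.015,0,0,1.9,1,0,-0.01,0.015,0,0,2.4,1,0,-0.01,0.015,0,0,2.9,1,0,-0.01,0.015,0,0,3.4,1,0,-0.01,0.015,0,0,4.0,1,0,-0.01,0.015,0,0,4.0,1]

```text
time_s: 10.37
tcp_pos: [0.5239, -0.1887, 0.1113]
ee_rot: [[0.907, 0.422, 0.003], [0.422, -0.907, -0.0], [0.002, 0.001, -1.0]]
wrist_force: [-1.1, 1.5, 4.1]
gripper_width: 0.18
```

```bash
python3 - <<'E'
from h import *
plan([.5241,-.1895,.109],10)
E
```

```text
t 10.37 tcp [ 0.5239 -0.1887  0.1113] F [-1.1  1.5  4.1] M [0.37 0.38 0.02] w 0.18 j [ -3.1  21.5 -18.    0.  -50.3 118.1]
yaw now 24.94 axis [ 2.6e-03 -2.0e-04 -1.0e+00]  ->  [-0.005  0.021  0.058] [ 0.012 -0.028  2.987]
```

move_arm:
  motion: [0,-0.01,0.015,0,0,0.4,1,0,-0.01,0.015,0,0,0.9,1,0,-0.01,0.015,0,0,1.4,1,0,-0.01,0.015,0,0,1.9,1,0,-0.01,0.015,0,0,2.4,1,0,-0.01,0.015,0,0,2.9,1,0,-0.01,0.015,0,0,3.4,1,0,-0.01,0.015,0,0,4.0,1,0,-0.01,0.015,0,0,4.0,1]

```text
time_s: 11.12
tcp_pos: [0.5234, -0.1882, 0.1096]
ee_rot: [[0.996, 0.086, 0.002], [0.086, -0.996, 0.0], [0.002, -0.0, -1.0]]
wrist_force: [1.0, -0.5, -2.3]
gripper_width: 0.179
```

```bash
python3 - <<'E'
from h import *
plan([.5241,-.1895,.109],-10)
E
```

```text
t 11.12 tcp [ 0.5234 -0.1882  0.1096] F [ 1.  -0.5 -2.3] M [-0.16 -0.27  0.01] w 0.179 j [ -3.1  21.6 -18.1  -0.  -50.2  98.1]
yaw now 4.96 axis [ 1.6e-03  3.0e-04 -1.0e+00]  ->  [0.014 0.034 0.015] [-0.004 -0.019  2.991]
```

z dropped 1.7 mm and the force vanished, so the hex has found its phase. I push straight down gently.

move_arm:
  motion: [0,0,0.03,0,0,0,1,0,0,0.06,0,0,0,1,0,0,0.09,0,0,0,1,0,0,0.12,0,0,0,1,0,0,0.12,0,0,0,1]

```text
time_s: 11.53
tcp_pos: [0.5234, -0.1882, 0.1045]
ee_rot: [[0.996, 0.087, 0.002], [0.087, -0.996, 0.0], [0.002, -0.0, -1.0]]
wrist_force: [2.0, -0.0, -3.8]
gripper_width: 0.181
```

```bash
python3 - <<'E'
from h import *
plan([.5234,-.1882,.0995],5)
E
```

```text
t 11.53 tcp [ 0.5234 -0.1882  0.1045] F [ 2.  -0.  -3.8] M [-0.28 -0.33  0.  ] w 0.181 j [ -3.1  22.  -18.5  -0.  -49.5  98.1]
yaw now 4.98 axis [ 1.6e-03  3.0e-04 -1.0e+00]  ->  [-0.001 -0.     0.124] [-0.002 -0.018 -0.004]
```

Free so far. I continue to home.

move_arm:
  motion: [0.005,0,0.03,0,0,0,1,0.005,0,0.06,0,0,0,1,0.005,0,0.09,0,0,0,1,0.005,0,0.11,0,0,0,1,0.005,0,0.13,0,0,0,1,0.005,0,0.13,0,0,0,1]

```text
time_s: 12.03
tcp_pos: [0.5236, -0.1882, 0.0999]
ee_rot: [[0.996, 0.087, 0.001], [0.087, -0.996, 0.0], [0.002, 0.0, -1.0]]
wrist_force: [-2.1, 0.2, 2.7]
gripper_width: 0.18
```

```bash
python3 - <<'E'
from h import *
plan([.5234,-.1882,.0985],5)
im=imaging.capture("scene"); cv2.imwrite("pics/s7.png",cv2.resize(im[180:255,270:370],(800,600),interpolation=cv2.INTER_CUBIC))
E
```

```text
t 12.03 tcp [ 0.5236 -0.1882  0.0999] F [-2.1  0.2  2.7] M [0.06 0.46 0.01] w 0.18 j [ -3.1  22.3 -18.7  -0.  -48.9  98.1]
yaw now 5.0 axis [ 1.5e-03  1.0e-04 -1.0e+00]  ->  [-0.004  0.     0.035] [ 0.    -0.017 -0.   ]
```

View pics/s7.png

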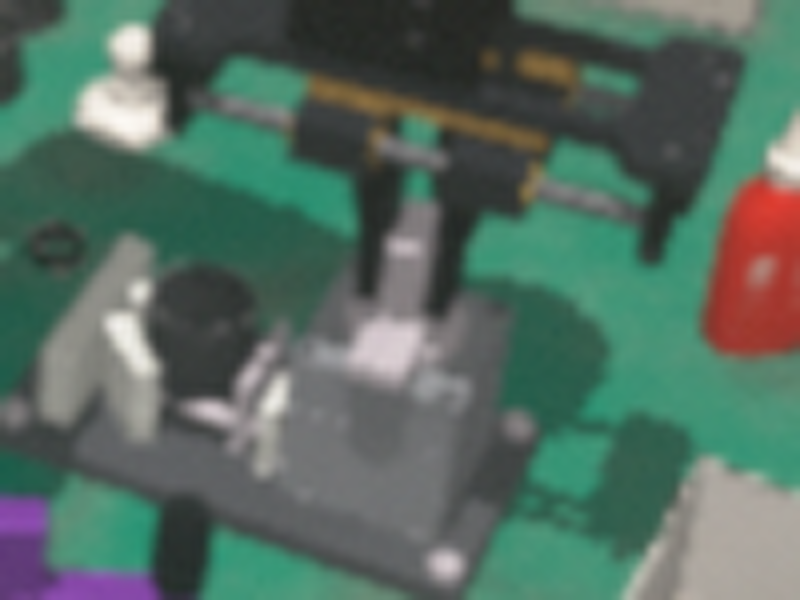

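The collar is home at TCP z 0.0999 (0.100 expected). I now crank clockwise, keeping the last row moving so that the torque reads under motion.

move_arm:
  motion: [-0.005,0,0.01,0,0,0.4,1,-0.005,0,0.01,0,0,0.9,1,-0.005,0,0.01,0,0,1.4,1,-0.005,0,0.01,0,0,1.9,1,-0.005,0,0.01,0,0,2.4,1,-0.005,0,0.01,0,0,2.9,1,-0.005,0,0.01,0,0,3.4,1,-0.005,0,0.01,0,0,4.0,1]

```text
time_s: 12.75
tcp_pos: [0.5239, -0.1879, 0.0999]
ee_rot: [[0.966, -0.26, 0.003], [-0.26, -0.966, 0.0], [0.003, -0.001, -1.0]]
wrist_force: [-0.3, 1.6, 1.5]
gripper_width: 0.178
```

```bash
cat > q.py <<'E'
from h import *
s=r.sense(); R=np.array(s["ee_rot"])
print("t",round(s["time_s"],2),"tcp",np.round(s["tcp_pos"],4),"F",np.round(s["wrist_force"],1),"M",np.round(s["moment"],3),"e6",round(s["effort"][5],3),"yaw",np.degrees(np.arctan2(R[1,0],R[0,0])).round(1),"j6",round(s["joints"][5],1),"v6",round(s["joint_velocities"][5],1),"ax",R[:2,2].round(4),"w",round(s["gripper_width"],3))
E
python3 q.py
```

```text
t 12.75 tcp [ 0.5239 -0.1879  0.0999] F [-0.3  1.6  1.5] M [0.656 0.08  0.213] e6 0.238 yaw -15.1 j6 78.0 v6 -36.2 ax [0.0029 0.0003] w 0.178
```

move_arm:
  motion: [0,0,0.01,0,0,0.4,1,0,0,0.01,0,0,0.8,1,0,0,0.01,0,0,1.2,1,0,0,0.01,0,0,1.6,1,0,0,0.01,0,0,2.0,1,0,0,0.01,0,0,2.4,1]

```text
time_s: 13.25
tcp_pos: [0.5241, -0.1875, 0.1]
ee_rot: [[0.89, -0.456, 0.003], [-0.456, -0.89, 0.001], [0.003, -0.002, -1.0]]
wrist_force: [-0.8, 2.5, 2.6]
gripper_width: 0.183
```

```bash
python3 q.py; python3 - <<'E'
from h import *
im=imaging.capture("scene"); cv2.imwrite("pics/s8.png",cv2.resize(im[203:248,265:325],(800,600),interpolation=cv2.INTER_CUBIC))
im=imaging.capture("top"); cv2.imwrite("pics/t8.png",cv2.resize(im[170:230,280:360],(800,600),interpolation=cv2.INTER_CUBIC))
E
python3 q.py
```

```text
t 13.25 tcp [ 0.5241 -0.1875  0.1   ] F [-0.8  2.5  2.6] M [0.657 0.279 0.264] e6 0.052 yaw -27.1 j6 66.0 v6 -23.8 ax [0.0035 0.0005] w 0.183
t 13.35 tcp [ 0.5241 -0.1874  0.0999] F [-0.1  1.7  2.9] M [0.71  0.36  0.087] e6 -0.239 yaw -27.0 j6 66.0 v6 1.4 ax [0.0035 0.0006] w 0.182
```

View pics/s8.png

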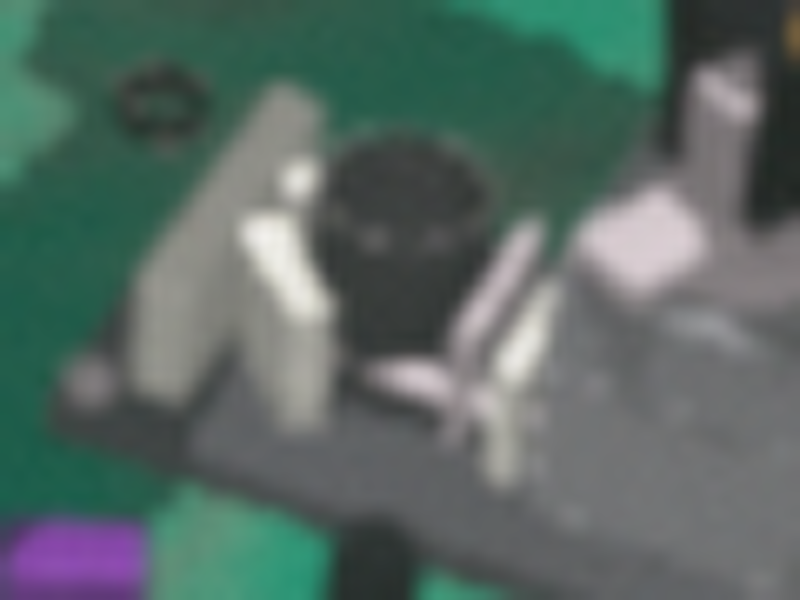

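View pics/t8.png

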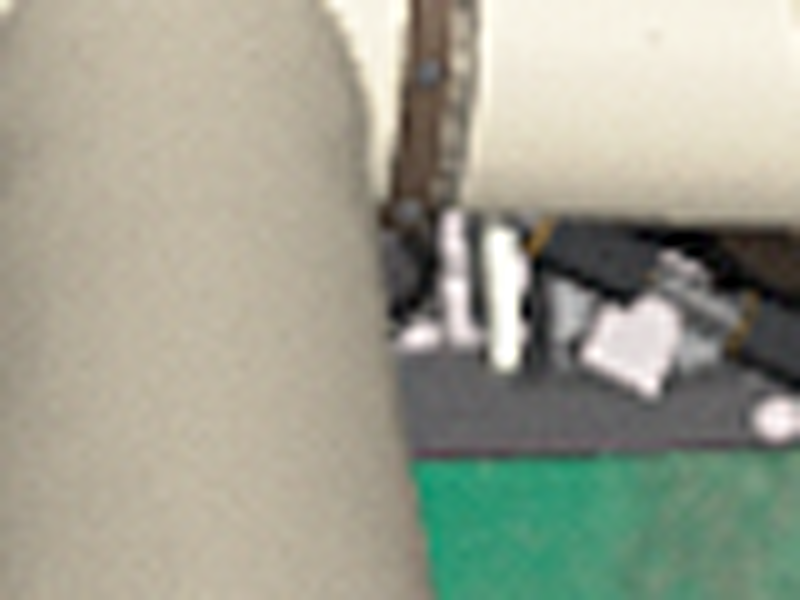

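The top view shows the pad (column ~455) and jaw (~505) clearly. Their spacing gives the spring compression, so I set up that measurement.

```bash
cat > gap.py <<'E'
from h import *
from scipy.signal import find_peaks
def gap(im,rows=range(193,203)):
    g=im.astype(float).min(2); out=[]
    for y in rows:
        x=np.arange(318,336); p=g[y,318:336]
        f=np.interp(np.arange(0,17,.1),np.arange(18),p)
        # weighted centroids around peaks
        pk=find_peaks(p,prominence=25)[0]
        pk=sorted(sorted(pk,key=lambda k:-p[k])[:2])
        if len(pk)<2: continue
        c=[]
        for k in pk:
            k=int(k); i=np.arange(max(k-2,0),min(k+3,18)); w=p[i]-p[i].min(); c.append((318+(i*w).sum()/w.sum(),y))
        a=plane("top",c,.046); out.append([a[0,1],a[1,1],a[0,1]-a[1,1]])
    o=np.array(out); return np.median(o,0)*1000 if len(o) else None,len(o)
if __name__=="__main__":
    import sys
    im=cv2.imread("pics/top0.png"); print("initial pad y, jaw y, gap",gap(im))
    im=imaging.capture("top"); cv2.imwrite(sys.argv[1],im); print("now",gap(im))
E
python3 gap.py pics/g1.png; python3 q.py
```

```text
initial pad y, jaw y, gap (array([-134.84363013, -147.76902395,   12.86955793]), 10)
now (array([-132.8169158 , -146.0985145 ,   13.55530237]), 10)
t 13.4 tcp [ 0.524  -0.1875  0.0999] F [-1.   3.6  3.6] M [0.902 0.434 0.064] e6 -0.119 yaw -27.0 j6 66.1 v6 0.1 ax [0.0034 0.0006] w 0.182
```

move_arm:
  motion: [-0.005,-0.01,0.01,0,0,0.5,1,-0.005,-0.01,0.01,0,0,1.0,1,-0.005,-0.01,0.01,0,0,1.5,1,-0.005,-0.01,0.01,0,0,2.0,1,-0.005,-0.01,0.01,0,0,2.5,1,-0.005,-0.01,0.01,0,0,3.0,1,-0.005,-0.01,0.01,0,0,3.5,1,-0.005,-0.01,0.01,0,0,4.0,1]

```text
time_s: 14.07
tcp_pos: [0.5245, -0.1869, 0.0999]
ee_rot: [[0.682, -0.732, 0.004], [-0.732, -0.682, 0.0], [0.003, -0.003, -1.0]]
wrist_force: [-0.8, 2.3, 3.2]
gripper_width: 0.182
```

```bash
python3 q.py;python3 gap.py pics/g2.png; python3 q.py
```

```text
t 14.07 tcp [ 0.5245 -0.1869  0.0999] F [-0.8  2.3  3.2] M [0.612 0.238 0.242] e6 0.107 yaw -47.0 j6 46.0 v6 -29.8 ax [0.0043 0.0005] w 0.182
initial pad y, jaw y, gap (array([-134.84363013, -147.76902395,   12.86955793]), 10)
now (array([-131.75454124, -144.79808205,   12.85899361]), 10)
t 14.12 tcp [ 0.5245 -0.1869  0.0999] F [-0.7  1.   3.9] M [0.636 0.304 0.158] e6 -0.281 yaw -47.1 j6 45.9 v6 5.6 ax [0.0043 0.0005] w 0.18
```

move_arm:
  motion: [0,-0.005,0.005,0,0,0.5,1,0,-0.005,0.005,0,0,1.0,1,0,-0.005,0.005,0,0,1.5,1,0,-0.005,0.005,0,0,2.0,1,0,-0.005,0.005,0,0,2.5,1,0,-0.005,0.005,0,0,3.0,1,0,-0.005,0.005,0,0,3.5,1,0,-0.005,0.005,0,0,4.0,1]

```text
time_s: 14.78
tcp_pos: [0.525, -0.1866, 0.1]
ee_rot: [[0.389, -0.921, 0.005], [-0.921, -0.389, 0.001], [0.002, -0.005, -1.0]]
wrist_force: [0.9, 1.7, 2.2]
gripper_width: 0.179
```

```bash
python3 q.py;python3 gap.py pics/g3.png; python3 q.py
```

```text
t 14.78 tcp [ 0.525  -0.1866  0.1   ] F [0.9 1.7 2.2] M [0.723 0.159 0.241] e6 0.1 yaw -67.1 j6 25.9 v6 -29.7 ax [0.0051 0.0005] w 0.179
initial pad y, jaw y, gap (array([-134.84363013, -147.76902395,   12.86955793]), 10)
now (array([-130.84275465, -143.48540045,   12.64950519]), 10)
t 14.83 tcp [ 0.525  -0.1866  0.1   ] F [0.3 2.5 3.2] M [0.766 0.207 0.183] e6 -0.293 yaw -67.2 j6 25.8 v6 5.5 ax [0.0051 0.0005] w 0.183
```

move_arm:
  motion: [0,0,0.005,0,0,0.5,1,0,0,0.005,0,0,1.0,1,0,0,0.005,0,0,1.5,1,0,0,0.005,0,0,2.0,1,0,0,0.005,0,0,2.5,1,0,0,0.005,0,0,3.0,1,0,0,0.005,0,0,3.5,1,0,0,0.005,0,0,4.0,1]

```text
time_s: 15.5
tcp_pos: [0.5255, -0.1865, 0.1]
ee_rot: [[0.05, -0.999, 0.006], [-0.999, -0.05, 0.0], [-0.0, -0.006, -1.0]]
wrist_force: [0.4, 1.9, 1.9]
gripper_width: 0.179
```

```bash
python3 q.py;python3 gap.py pics/g4.png; python3 q.py
```

```text
t 15.5 tcp [ 0.5255 -0.1865  0.1   ] F [0.4 1.9 1.9] M [ 0.716 -0.002  0.28 ] e6 0.083 yaw -87.1 j6 5.8 v6 -29.8 ax [0.0063 0.0004] w 0.179
initial pad y, jaw y, gap (array([-134.84363013, -147.76902395,   12.86955793]), 10)
now (array([-135.73854378, -149.75543451,   13.9445094 ]), 10)
t 15.55 tcp [ 0.5255 -0.1865  0.1   ] F [0.5 1.7 1.3] M [ 0.793 -0.042  0.264] e6 -0.315 yaw -87.2 j6 5.7 v6 5.4 ax [0.0063 0.0005] w 0.181
```

```bash
python3 - <<'E'
import cv2
im=cv2.imread("pics/g4.png"); cv2.imwrite("pics/t9.png",cv2.resize(im[180:225,300:360],(800,600),interpolation=cv2.INTER_CUBIC))
from h import *
im=imaging.capture("scene"); cv2.imwrite("pics/s9.png",cv2.resize(im[203:248,265:325],(800,600),interpolation=cv2.INTER_CUBIC))
E
```

```text
(no output)
```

View pics/t9.png

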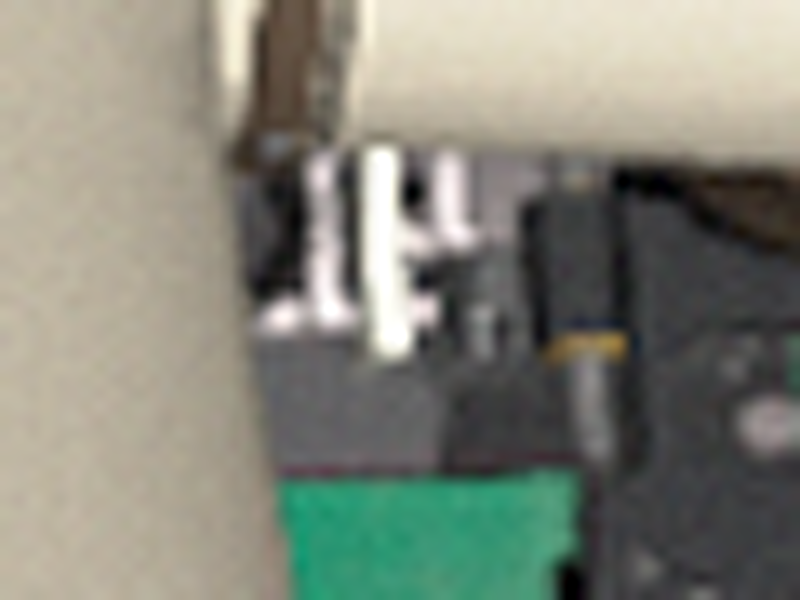

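View pics/s9.png

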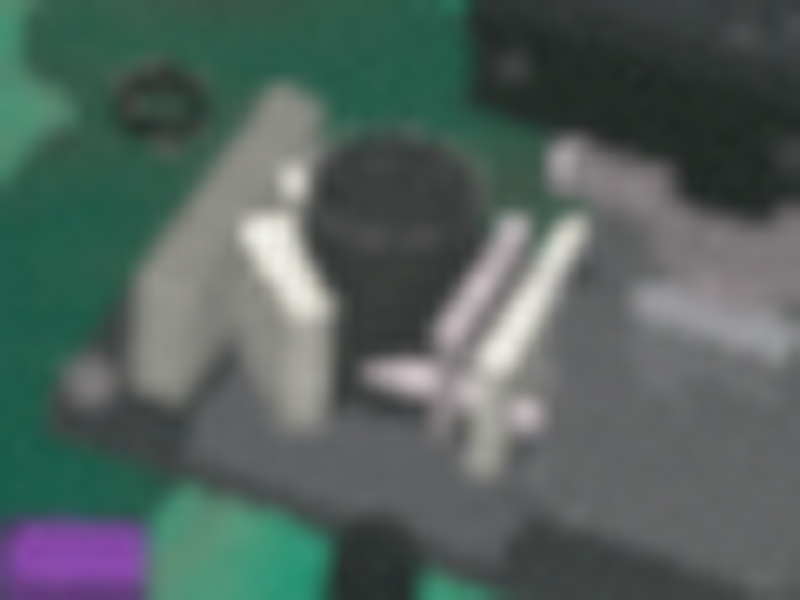

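The crank's lobe at (455,190) fooled the peak finder. I limit the columns it searches.

```bash
sed -i 's/x=np.arange(318,336); p=g\[y,318:336\]/p=g[y,318:336].copy(); p[15 if hi else 18:]=0; p[0:3]=0/; s/rows=range(193,203)):/rows=range(194,203),hi=True):/' gap.py
python3 - <<'E'
from gap import *
for f in ("top0","g1","g2","g3","g4"): print(f,gap(cv2.imread(f"pics/{f}.png")))
g=cv2.imread("pics/g4.png").min(2); print(g[194:203,318:336])
E
```

```text
top0 (array([-134.85784529, -147.78386685,   12.95445189]), 9)
g1 (array([-132.8512615 , -146.29950291,   13.56212951]), 9)
g2 (array([-131.87058059, -144.86459974,   12.85700346]), 9)
g3 (array([-130.7839911 , -143.51806848,   13.04593613]), 9)
g4 (array([-130.12206926, -142.06337375,   12.06618603]), 9)
[[ 87  64  25  28  41 144 171  91  59 196 255 218  27  29 156 243 199 120]
 [ 77  73  43  28  29 125 166 117  51 192 255 216  64  76 157 240 202 121]
 [ 74  75  60  25  18 116 174 119  52 199 255 236 147 100 151 230 206 117]
 [ 72  70  66  28  31 146 194 123  52 201 255 242 222 192 170 218 242 182]
 [ 74  69  49  26  39 131 202 154  58 200 255 236 214 208 168 150 174 142]
 [ 77  60  29  20  50 171 223 149  52 201 255 227 143 125 101  68  74  76]
 [ 67  42  26  37  66 177 238 139  49 198 255 236 173  61  44  46  59  75]
 [ 68  19  25  46  52 181 242 149  63 166 246 241 171  58  51  59  59  81]
 [ 94  51  88 148 133 179 251 200 108 150 238 242 213 187 160  49  53  79]]
```

move_arm:
  motion: [0,0,0.005,0,0,0.5,1,0,0,0.005,0,0,1.0,1,0,0,0.005,0,0,1.5,1,0,0,0.005,0,0,2.0,1,0,0,0.005,0,0,2.5,1,0,0,0.005,0,0,3.0,1,0,0,0.005,0,0,3.5,1,0,0,0.005,0,0,4.0,1]

```text
time_s: 16.27
tcp_pos: [0.5261, -0.1866, 0.1]
ee_rot: [[-0.292, -0.956, 0.008], [-0.956, 0.292, 0.0], [-0.002, -0.007, -1.0]]
wrist_force: [0.6, 1.7, 0.9]
gripper_width: 0.183
```

```bash
python3 q.py;python3 gap.py pics/g5.png; python3 q.py
python3 -c "
import cv2
im=cv2.imread('pics/g5.png'); cv2.imwrite('pics/t10.png',cv2.resize(im[180:225,300:360],(800,600),interpolation=cv2.INTER_CUBIC))"
```

```text
t 16.27 tcp [ 0.5261 -0.1866  0.1   ] F [0.6 1.7 0.9] M [ 0.551 -0.148  0.275] e6 0.056 yaw -107.0 j6 -14.1 v6 -29.8 ax [0.0076 0.0002] w 0.183
initial pad y, jaw y, gap (array([-134.85784529, -147.78386685,   12.95445189]), 9)
now (array([-130.2988232 , -140.46663048,   10.59801703]), 9)
t 16.32 tcp [ 0.5261 -0.1866  0.1   ] F [1.1 1.  1.7] M [ 0.611 -0.102  0.223] e6 -0.346 yaw -107.1 j6 -14.1 v6 5.5 ax [0.0076 0.0002] w 0.179
```

View pics/t10.png

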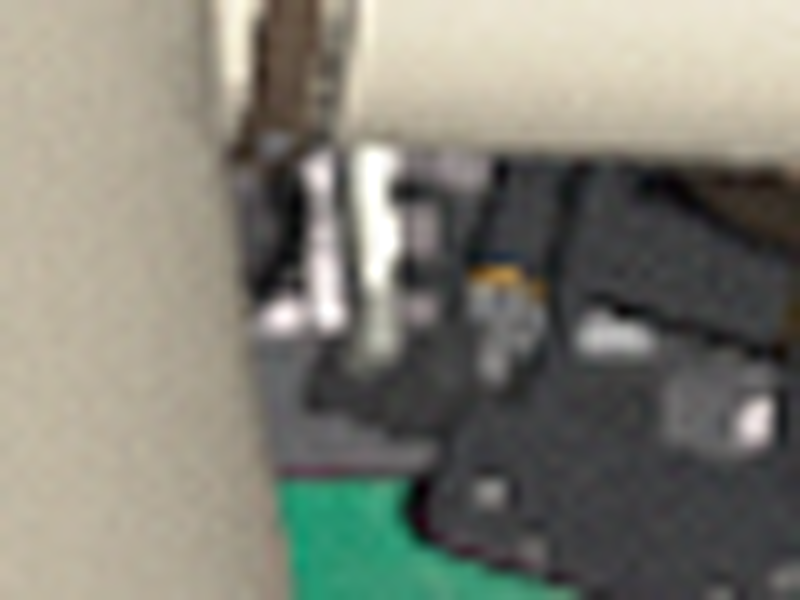

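The pad has stopped at -130.2 mm and is pressed in about 2.5 mm. I add about 23° to reach about 4 mm.

move_arm:
  motion: [0,0,0.005,0,0,0.5,1,0,0,0.005,0,0,1.0,1,0,0,0.005,0,0,1.5,1,0,0,0.005,0,0,2.0,1,0,0,0.005,0,0,2.5,1,0,0,0.005,0,0,3.0,1,0,0,0.005,0,0,3.5,1,0,0,0.005,0,0,4.0,1,0,0,0.005,0,0,4.6,1]

```text
time_s: 17.07
tcp_pos: [0.5267, -0.1869, 0.1]
ee_rot: [[-0.643, -0.766, 0.009], [-0.766, 0.643, -0.0], [-0.005, -0.007, -1.0]]
wrist_force: [1.1, 0.1, 1.3]
gripper_width: 0.183
```

```bash
python3 q.py;python3 gap.py pics/g6.png; python3 gap.py pics/g7.png; python3 q.py
python3 -c "
import cv2
from h import *
im=cv2.imread('pics/g6.png'); cv2.imwrite('pics/t11.png',cv2.resize(im[180:225,300:360],(800,600),interpolation=cv2.INTER_CUBIC))
im=imaging.capture('scene'); cv2.imwrite('pics/s11.png',cv2.resize(im[203:248,265:325],(800,600),interpolation=cv2.INTER_CUBIC))"
```

```text
t 17.07 tcp [ 0.5267 -0.1869  0.1   ] F [1.1 0.1 1.3] M [ 0.238 -0.28   0.296] e6 0.139 yaw -130.0 j6 -37.1 v6 -36.2 ax [ 0.0088 -0.0004] w 0.183
initial pad y, jaw y, gap (array([-134.85784529, -147.78386685,   12.95445189]), 9)
now (array([-132.01036495, -140.45230403,    7.87618892]), 5)
initial pad y, jaw y, gap (array([-134.85784529, -147.78386685,   12.95445189]), 9)
now (array([-131.91117697, -139.02773811,    7.11656115]), 2)
t 17.17 tcp [ 0.5267 -0.1868  0.1   ] F [2.1 1.  1.2] M [ 0.239 -0.363  0.183] e6 -0.376 yaw -129.9 j6 -37.0 v6 1.7 ax [ 0.0089 -0.0002] w 0.18
```

View pics/t11.png

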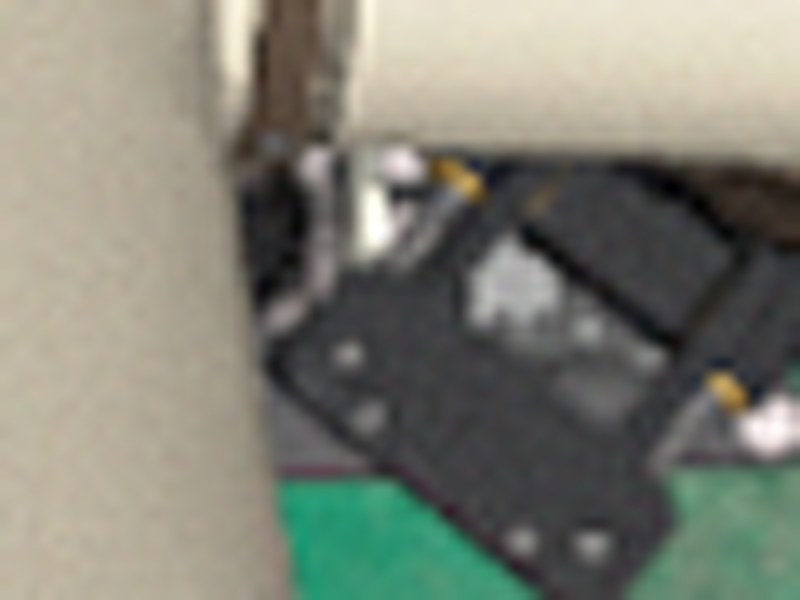

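View pics/s11.png

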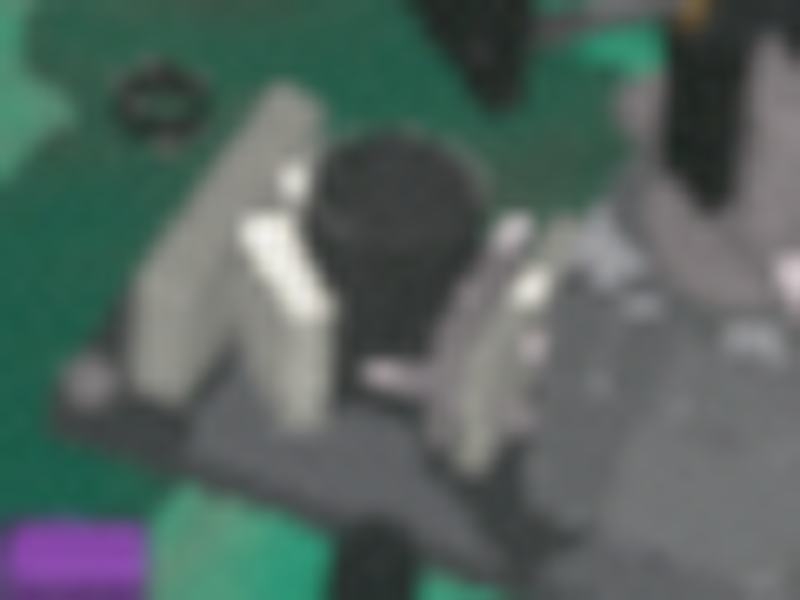

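By rotation the pad is pressed in about 4.1 mm; the top view is now partly covered, and in the scene view the pad sits against the tube. I release and check before retreating.

move_arm:
  motion: [0,0,0,0,0,0,0.5,0,0,0,0,0,0,0.4,0,0,0,0,0,0,0.2,0,0,0,0,0,0,0,0,0,0,0,0,0,0,0,0,0,0,0,0,0,0,0,0,0,0,0,0,0,0,0,0,0,0,0]

```text
time_s: 17.88
tcp_pos: [0.5267, -0.1868, 0.1]
ee_rot: [[-0.642, -0.767, 0.009], [-0.767, 0.642, -0.0], [-0.006, -0.007, -1.0]]
wrist_force: [0.2, 0.3, 0.7]
gripper_width: 0.5
```

```bash
python3 q.py
```

```text
t 17.88 tcp [ 0.5267 -0.1868  0.1   ] F [0.2 0.3 0.7] M [ 0.068 -0.052 -0.035] e6 0.001 yaw -129.9 j6 -37.0 v6 0.0 ax [ 0.0088 -0.0002] w 0.5
```

move_arm:
  motion: [0,0,-0.2,0,0,0,0,0,0,-0.5,0,0,0,0,0,0,-0.9,0,0,0,0,0,0,-1.4,0,0,0,0,0,0,-2.0,0,0,0,0,0,0,-2.7,0,0,0,0,0,0,-3.4,0,0,0,0,0,0,-3.5,0,0,0,0]

```text
time_s: 18.55
tcp_pos: [0.528, -0.1877, 0.2466]
ee_rot: [[-0.641, -0.768, 0.02], [-0.768, 0.641, -0.003], [-0.01, -0.017, -1.0]]
wrist_force: [1.1, -0.5, 0.7]
gripper_width: 0.498
```

```bash
python3 q.py; python3 -c "
from h import *
plan([.42,.22,.26],-130)"
```

```text
t 18.55 tcp [ 0.528  -0.1877  0.2466] F [ 1.1 -0.5  0.7] M [ 0.025 -0.124  0.035] e6 -0.009 yaw -129.8 j6 -37.0 v6 -0.0 ax [ 0.0197 -0.0031] w 0.498
t 18.55 tcp [ 0.528  -0.1877  0.2466] F [ 1.1 -0.5  0.7] M [ 0.03 -0.12  0.03] w 0.498 j [ -2.9  14.2  -7.4   0.1 -67.2 -37. ]
yaw now -129.84 axis [ 0.0197 -0.0031 -0.9998]  ->  [-6.098  8.597 -0.419] [-0.196  0.117  0.031]
```

Clear of the crank. I move aside towards the left for an unobstructed check.

move_arm:
  motion: [-0.4,0.6,-0.05,0,0,0,0,-0.9,1.2,-0.1,0,0,0,0,-1.4,1.9,-0.1,0,0,0,0,-1.9,2.6,-0.2,0,0,0,0,-2.4,3.3,-0.2,0,0,0,0,-2.9,4.0,-0.3,0,0,0,0,-3.4,4.7,-0.3,0,0,0,0,-3.9,5.4,-0.4,0,0,0,0,-4.4,6.1,-0.4,0,0,0,0,-4.9,6.8,-0.4,0,0,0,0,-5.4,7.5,-0.4,0,0,0,0,-5.8,8.1,-0.4,0,0,0,0,-6.1,8.6,-0.4,0,0,0,0,-6.1,8.6,-0.4,0,0,0,0]

```text
time_s: 19.72
tcp_pos: [0.4191, 0.2232, 0.2595]
ee_rot: [[-0.637, -0.77, 0.02], [-0.77, 0.637, -0.002], [-0.011, -0.017, -1.0]]
wrist_force: [0.8, -0.6, -0.2]
gripper_width: 0.502
```

```bash
python3 q.py; python3 - <<'E'
from gap import *
im=imaging.capture("top"); cv2.imwrite("pics/topF.png",im); print(gap(im))
cv2.imwrite("pics/tF.png",cv2.resize(im[170:230,280:360],(800,600),interpolation=cv2.INTER_CUBIC))
im=imaging.capture("scene"); cv2.imwrite("pics/sceneF.png",im)
cv2.imwrite("pics/sF.png",cv2.resize(im[180:255,255:355],(800,600),interpolation=cv2.INTER_CUBIC))
a=cv2.imread("pics/top0.png"); b=cv2.imread("pics/topF.png")
cv2.imwrite("pics/cmp.png",np.vstack([a[80:275,150:420],b[80:275,150:420]]).repeat(1,0))
E
```

```text
t 19.72 tcp [0.4191 0.2232 0.2595] F [ 0.8 -0.6 -0.2] M [ 0.02  -0.001  0.039] e6 -0.235 yaw -129.6 j6 -88.3 v6 3.1 ax [ 0.0203 -0.002 ] w 0.502
(array([-131.52714022, -139.58643717,    8.17876411]), 9)
```

View pics/tF.png

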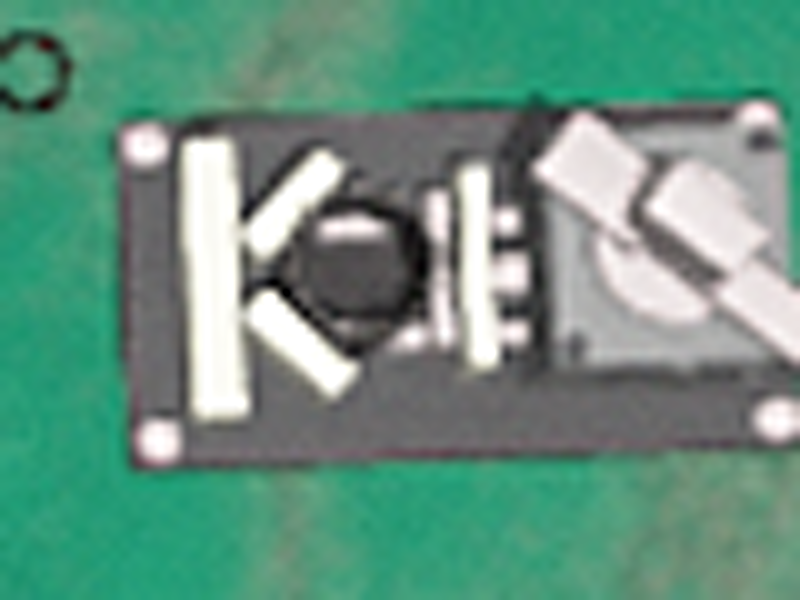

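View pics/sF.png

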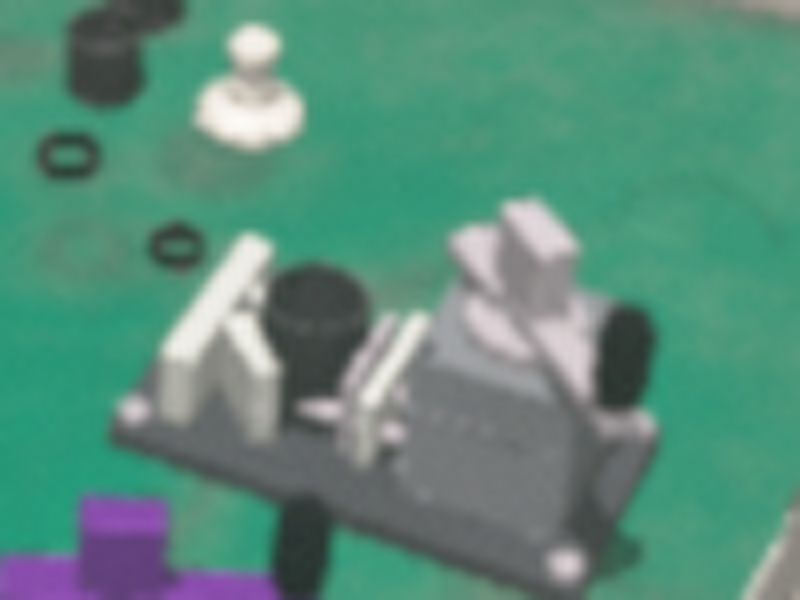

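View pics/cmp.png

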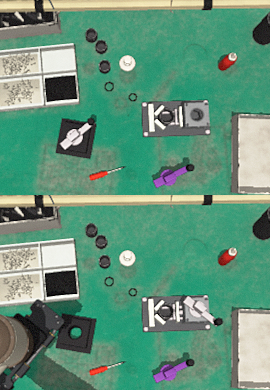

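```bash
python3 - <<'E'
from h import *
g=cv2.imread("pics/topF.png").min(2); print(g[191:204,320:332])
a=crop2px([[703,213]],10,280,170); b=crop2px([[540,225]],8,255,180)
c1,v1=ray("top",a);c2,v2=ray("scene",b); v1=v1[0];v2=v2[0]
t=np.linalg.lstsq(np.c_[v1,-v2],c2-c1,rcond=None)[0]; print("boss top",c1+t[0]*v1,c2+t[1]*v2)
for z in(.130,.142): print(z,plane("top",a,z)[0],plane("scene",b,z)[0])
E
python3 q.py
```

```text
[[ 51  66 131 232 227 100 196 255 240 190 236 203]
 [ 29  24 122 225 211  72 193 255 234 187 247 205]
 [ 25  22  72 199 212  62 193 255 229 120 150 123]
 [ 28  25  25 126 158  69 201 255 224  49  49  37]
 [ 37  29  22 109 140  58 200 255 229 114 155 164]
 [ 58  20  13 121 155  59 206 255 233 185 218 233]
 [ 68  26  24 152 198  96 211 255 243 228 242 249]
 [ 49  30  65 161 189 113 209 255 242 216 222 227]
 [ 36   9  50 184 222 104 207 255 234 150 128 143]
 [ 22  59  70 186 236 100 204 255 244 168  81  81]
 [ 45  66  58 178 243 151 169 251 247 188  59  71]
 [101 157 135 175 247 168 156 247 250 227 183 204]
 [219 254 195 178 255 184 153 245 249 235 228 244]]
boss top [ 0.52655496 -0.18633322  0.12612657] [ 0.52719198 -0.18761874  0.12646603]
0.13 [ 0.52600629 -0.18558226  0.13      ] [ 0.52295838 -0.18878344  0.13      ]
0.142 [ 0.52430651 -0.18325579  0.142     ] [ 0.50858269 -0.1927383   0.142     ]
t 19.82 tcp [0.4196 0.2207 0.2594] F [ 0.1  0.6 -0. ] M [ 0.028 -0.047  0.014] e6 -0.019 yaw -129.7 j6 -88.2 v6 0.2 ax [ 0.0197 -0.0032] w 0.499
```

The boss top triangulates to z 0.126 (0.130 if home, 0.142 if 12 mm too high), so the crank is home. The pad compression estimates run from about 3 to 4.8 mm, all inside 2–6 mm. The bystanders are unmoved in the before/after comparison. I hand in.

```bash
python3 -c "
from station import r
print(r.finish_job())"
```

```text
the job is handed in; nothing more can be done
None
```

The steel crank is seated on the clamp with its collar home, the black tube is clamped in the V nest, and the job was handed in at about 20 s.

**What I did:**
- I gripped the crank by its boss, lifted it out of the stand and lowered it into the drive hole until it touched the socket rim (TCP z 0.111 m).
- I turned it clockwise under roughly 7–9 N. It dropped into the hex after between 35° and 55°, and slid home with a light push (TCP z 0.0999 m, 0.100 m expected).
- I cranked about 135° clockwise from there, let go, lifted straight up and moved the arm aside.

**Last checks:**
- **Seating:** the boss top measured z 0.126 m from two views. Home is 0.130 m, and 12 mm too high would be 0.142 m.
- **Clamping:** the estimates of how far the pad is pressed in disagree by almost 2 mm:
  - jaw rotation after contact: about 3.7 mm
  - torque rise: about 2.9 mm
  - raw pixel profile: about 3 mm
  - automatic pixel measure: 4.8 mm

  All lie inside 2–6 mm, which is well below bottoming (7 mm) and the 60 N limit.
- **Surroundings:** the bottle, flange, short tube and screwdriver look unmoved between the first and last top view, by eye.
- **Forces:** every wrist force reading I took was under 10 N. Forces were read only at the end of each move, not continuously.

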